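Lay the next shingle on the bird-feeder roof

ROBOT

A 6-joint arm with a two-finger parallel gripper is mounted at the origin on the work surface. World frame = base frame: x ahead of the robot, y to its left, z up, the work surface at z = 0. Lengths are in m, angles in degrees, forces in N, time in s.
With the tool pointing down it reaches from about 0.4 to 0.825 m from the base axis. Payload 7 kg.
Tool frame: the origin (TCP) lies midway between the tips of the shut fingers; the grasp point (between the pads) lies 19 mm behind it; z points along the fingers, y is the line along which they close (so a half turn about z gives the same grasp; the last joint's range is limited). The gripper opens to 88 mm and grips with 3 to 60 N. Pads are 19 mm wide; open, the fingers measure 130 mm over their backs; the gripper's body (78 mm by 193 mm) begins 47 mm behind the grasp point.
Start: joints at [93.57, 20.546, 0.682, 0, -70.136, -16.507], TCP at [0.151, 0.658, 0.227] pointing down, gripper open.
Joint ranges: [-176.03, 176.03], [-82.01, 121.73], [-58.28, 71.71], [-173.87, 95.51], [-174.79, -0.11], [-173.66, 173.66]. Speed limits (degrees/s): [136.94, 136.94, 172.46, 180, 180, 180].

INTERFACE

Orientations are given as [roll, pitch, yaw] about the fixed x, y, z axes, in that order (R = Rz(yaw) Ry(pitch) Rx(roll)).
In Python, from plant import ctrl gives the robot as it stands.
- The arm moves only by the tool arm_command, never from a script. Its argument "steps" is a list of rows, each an object with "translation": the shift along the tool's x, y, z in mm, a list of three; "rotation": the turn, a rotation vector about the tool's x, y, z in units of 5 degrees (1.0 is 5 degrees), a list of three; "claw": the finger opening in mm, from 0 to 87.6. In form: [{"translation": [x, y, z], "rotation": [rx, ry, rz], "claw": claw}, ...]. A call has 1 to 5 rows; each row is the pose to reach, as a shift and turn from the pose commanded when the call began, along the tool's axes at that moment; what a row does not reach only later rows make up. A row lasts 1/10 s, in which the tool goes at most 50 mm and 8.59 degrees, less where a joint would pass 70% of its speed; a pose out of reach is approached as far as the arm can. A call with a gripper value outside its range is refused whole. The fingers move at their own pace and stop on an object; the grip force is fixed at half the most. Time passes only in rows, so rows that repeat a pose let the fingers close. It gives the time, the measured TCP pose, the force, the opening and the grip force at its end, in the units of the state.
- ctrl.get_obs(): the state, without advancing time (a new reading comes with each control period).
- ctrl.snapshot(name): name is "scene" or "top"; returns (picture, depth): 400x640x3 uint8, red, green, blue; 400x640 float32, m along the optical axis (not along the pixel's ray), 0 where there is no reading.
- ctrl.calibration(name): a dict with "vertical_fov" (degrees; the focal length in pixels is half the picture's height over the tangent of half this angle, whatever the lens; pixels are square), "cx", "cy" (the principal point, pixels), "k1" (the pictures are not rectified: a ray, as slopes to the right and down, at radius r is drawn at 1 + k1 r^2 times it, then the intrinsics apply), "rvec" (rotation vector, rad) and "tvec" (3), from world to camera coordinates, as OpenCV has them. Camera axes: x right, y down, z forward; pixel columns grow to the right and rows downward; lengths in m; the calibration is good to about 2 mm. A picture is of the moment at which its call begins. calibration takes no time and is no camera call.
- ctrl.close_job(): hands the job in; it is judged then, once.
The state is a dict: "clock": time; "joint_pos": joint angles; "qvel": joint speeds; "tau": joint torques, N m; "tool_pos": TCP position; "orientation": TCP orientation; "force": force on the tool from outside, world axes, zero at the start; "moment": the same for the moment, N m; "opening": finger opening in m; "gripper_force": force on a finger pad.
Only numpy, scipy, OpenCV 4.12 (cv2) and the standard library are available. Lean on these libraries where they do the work, as an engineer would, in place of code of your own. Each camera call takes 0.05 s, during which the arm holds its last target. There are 200 camera calls.

TASK

Three loose wooden pieces lie on the desk. Take the one full-size shingle, the same size as the two already fixed along the low edge of the little bird-feeder roof, and lay it flat on the roof as the next course: its lower edge along the pencil line, square to it, and centred over the joint between the two fixed shingles so that it overlaps both. Leave the short piece and the narrow piece where they are.

Things in the scene. Friction and masses are not known exactly. Their poses are not given: they have to be found in the camera images.
- shingle_mid (a point): Centre of the loose full-size shingle: a flat brown wooden board 100 mm long (its x), 54 mm wide (its y), 10 mm thick (its z), about 33 g, lying flat on the desk. Both faces and both ends are alike. The only loose piece both long and wide. Take it across its 54 mm width.
- line_mid (a point): Middle of the thin black pencil line on the fixed shingles, about 50 mm above the desk. x: up the slope (14 degrees, facing the robot within 20); y: along the line; z: out of the roof. Fixed shingles (100 x 54 x 10 mm, joint at y = 0) span x -60 to 40 mm, tops at z = 0; bare deck 10 mm lower, batten at x 75 to 105, top at z = 0. A shingle laid right has its centre at x = 50, y = 0, z = 5 mm.
- short_piece_mid (a point): Centre of a loose offcut of the same wood, too short: 60 x 54 x 10 mm, lying flat on the desk. Not to be used or moved.
- narrow_piece_mid (a point): Centre of a loose strip of the same wood, too narrow: 100 x 28 x 10 mm, lying flat on the desk. Not to be used or moved.
Things that resemble listed ones, but are neither listed nor needed, are in the scene too. Leave any pink or red look-alike of the part that bears shingle_mid alone.

How it is judged (in metres and radians):
At the end, for the whole second after the job is handed in: The full-size shingle lies released and at rest on the fixed shingles and the batten, flat to the roof within 7 degrees and seated within 4 mm, its lower edge within 12 mm of the pencil line, square to it within 10 degrees and centred over the joint within 13 mm (x of shingle_mid in the frame of line_mid between 0.038 and 0.062 m and y of shingle_mid in the frame of line_mid between -0.013 and 0.013 m and z of shingle_mid in the frame of line_mid between 0.001 and 0.009 m and angle between the x axis of shingle_mid and the x axis of line_mid, either way round below 0.175 rad and angle between the z axis of shingle_mid and the z axis of line_mid, either way round below 0.12 rad and linear speed of shingle below 0.02 m/s); the robot touches nothing.
It fails at once if the short piece is moved by more than 15 mm (distance of short_piece_mid from where it was at the start of the episode above 0.015 m).
It fails at once if the narrow piece is moved by more than 15 mm (distance of narrow_piece_mid from where it was at the start of the episode above 0.015 m).
It also fails if it takes over 35 s, if anything falls off the work surface, if the arm or the gripper's body presses on something with over 40 N, if the wrist force passes 120 N, or if a joint passes its speed limit or range.

## Working session

There is one attempt and no reset: what is moved stays moved. The work goes in short steps, Python scripts to look and compute and a tool call to move; the robot and the scene stay as the last step left them, time stands still between calls to the robot, and variables do not carry over. Pictures are saved under pics/ and viewed, at most 10 in all, crops included, and the job is handed in when it is done.

Besides the shell and the picture viewer there is one more tool, called after "Call:" by a JSON object that holds its "fn" and its "kwargs". arm_command: Moves the arm, as the interface text tells. Its arguments: {"type":"object","properties":{"steps":{"type":"array"}},"required":["steps"]}

```bash
mkdir -p pics
cat > h.py <<'E'
import numpy as np, cv2
from plant import ctrl
def cam(n):
    c=ctrl.calibration(n); f=200/np.tan(np.radians(c["vertical_fov"]/2))
    R=cv2.Rodrigues(np.array(c["rvec"],float))[0]; return c,f,R,np.array(c["tvec"],float)
def ray(n,uv):
    c,f,R,t=cam(n); d=(np.atleast_2d(uv).astype(float)-[c["cx"],c["cy"]])/f
    s=d.copy()
    for _ in range(20): s=d/(1+c["k1"]*(s**2).sum(1,keepdims=True))
    return -R.T@t, s, R, t
def plane(n,uv,z):
    o,s,R,t=ray(n,uv); D=np.c_[s,np.ones(len(s))]@R
    return o+D*((z-o[2])/D[:,2])[:,None]
def dep(n,uv,depth):
    o,s,R,t=ray(n,uv); uv=np.atleast_2d(uv).astype(int); z=depth[uv[:,1],uv[:,0]]
    return (np.c_[s,np.ones(len(s))]*z[:,None]-t)@R
E
python3 - <<'E'
from h import *
for n in("scene","top"):
    p,d=ctrl.snapshot(n); cv2.imwrite(f"pics/{n}0.png",p[:,:,::-1]); np.save(f"{n}0.npy",d); np.save(f"{n}0p.npy",p)
    o=ray(n,[[320,200]])[0]; print(n,o,ctrl.calibration(n))
print(ctrl.get_obs())
E
```

```text
scene [1.10390793 0.54970817 0.61491822] {'vertical_fov': 46.489647054188175, 'cx': 315.9757626153141, 'cy': 194.10886446159083, 'k1': -0.015349243314577828, 'rvec': array([ 1.01476802,  2.23155375, -1.24612062]), 'tvec': array([ 0.3266641 , -0.11192055,  1.33404669])}
top [ 0.35174905 -0.03257996  0.87686655] {'vertical_fov': 50.9231433500822, 'cx': 317.2116543845924, 'cy': 199.38845312325589, 'k1': -0.055752031101268223, 'rvec': array([ 2.16324708, -2.13970066,  0.15863164]), 'tvec': array([-0.04265586,  0.47077764,  0.81867741])}
{'clock': 0.1, 'joint_pos': array([ 9.35705235e+01,  2.05852802e+01,  6.37890237e-01, -1.66392018e-02,
       -7.01340878e+01, -1.65059381e+01]), 'qvel': array([-0.03983038, -0.05465388,  0.17122467,  0.08534394, -0.07029893,
       -0.05688154]), 'tau': array([-1.35780218e-03, -5.84165025e+01,  2.93749130e+01,  7.01555684e+00,
        1.01764721e-02, -4.92874153e-05]), 'tool_pos': array([0.15104672, 0.65743647, 0.22573436]), 'orientation': array([ 1.79917435e+02, -8.15282667e-03, -1.29410742e+01]), 'force': array([ 0.15626355,  0.3033452 , -0.34333449]), 'moment': array([ 0.03165271, -0.0116053 ,  0.00813491]), 'gripper_force': 0.0, 'opening': 0.08762312131156028}
```

View pics/scene0.png

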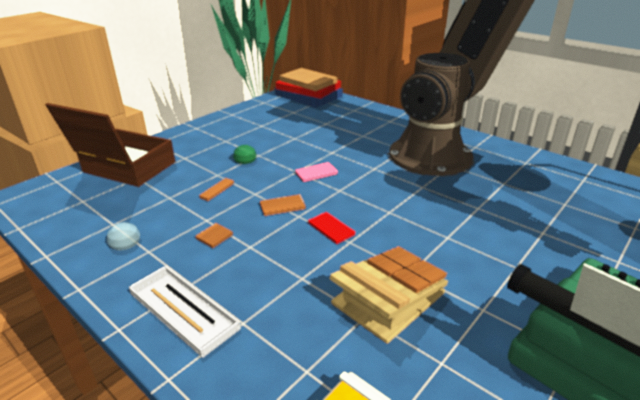

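View pics/top0.png

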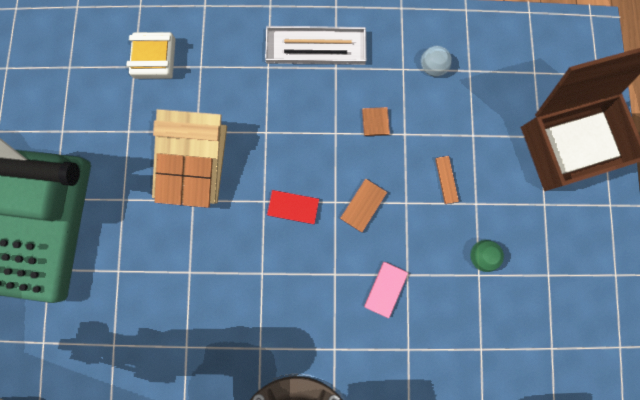

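Scene: the roof is at about (388,290) and the brown board at (283,205). Candidates in top: brown full-size (364,205), short (376,121), narrow (447,180), red (293,207), pink (386,290). I choose (364,205), the only brown one both long and wide. Next I check it in a crop and measure.

Run:
```python
from h import *
p=np.load("top0p.npy"); d=np.load("top0.npy")
a=cv2.resize(p[90:230,130:240],None,fx=4,fy=4,interpolation=cv2.INTER_CUBIC)
b=cv2.resize(p[165:245,325:405],None,fx=4,fy=4,interpolation=cv2.INTER_CUBIC)
b=cv2.copyMakeBorder(b,0,a.shape[0]-b.shape[0],0,0,0)
cv2.imwrite("pics/crop.png",np.hstack([a,b])[:,:,::-1])
hsv=cv2.cvtColor(p,cv2.COLOR_RGB2HSV)
m=cv2.inRange(hsv,(3,90,80),(18,255,255)); n,l,st,c=cv2.connectedComponentsWithStats(m)
for i in range(1,n):
    if 150<st[i,4]<6000 and 100<c[i][1]<300 and c[i][0]<500:
        con=cv2.findContours((l==i).astype(np.uint8),0,1)[0][0][:,0,:]
        z=.01 if c[i][0]>250 else .05
        P=plane("top",con,z)
        r=cv2.minAreaRect((P[:,:2]*1000).astype(np.float32)); 
        ins=dep("top",np.argwhere(cv2.erode((l==i).astype(np.uint8),np.ones((5,5))))[:,::-1],d)
        print(c[i].round(1),r,"depth mean",np.median(ins,0).round(4))
        bx=cv2.boxPoints(cv2.minAreaRect(con.astype(np.float32))); print(bx.round(1).tolist())
# roof plane
u,v=np.meshgrid(np.arange(158,210),np.arange(160,203)); P=dep("top",np.c_[u.ravel(),v.ravel()],d)
P=P[(P[:,2]>.02)&(P[:,2]<.12)]
for _ in range(3):
    A=np.c_[P[:,:2],np.ones(len(P))]; k=np.linalg.lstsq(A,P[:,2],rcond=None)[0]; P=P[abs(A@k-P[:,2])<.006]
print("roof plane",k,len(P),"slope",np.degrees(np.arctan(np.hypot(*k[:2]))),np.degrees(np.arctan2(k[1],k[0])))
```

```text
[375.5 121.3] ((646.0361938476562, -161.0452423095703), (60.83500289916992, 54.56956481933594), 4.072968482971191) depth mean [ 0.6454 -0.1602  0.0104]
[[362.1000061035156, 108.19999694824219], [387.6000061035156, 106.69999694824219], [389.20001220703125, 133.89999389648438], [363.70001220703125, 135.39999389648438]]
[186.7 130.7] ((609.9060668945312, 228.95761108398438), (140.9453887939453, 40.797428131103516), 88.48201751708984) depth mean [0.6043 0.2154 0.0727]
[[153.60000610351562, 138.1999969482422], [154.3000030517578, 118.9000015258789], [222.3000030517578, 121.19999694824219], [221.6999969482422, 140.5]]
[183.3 179.5] ((506.51446533203125, 232.03538513183594), (126.53180694580078, 101.89251708984375), 85.50650024414062) depth mean [0.5053 0.2341 0.0481]
[[151.1999969482422, 201.60000610351562], [155.89999389648438, 151.89999389648438], [216.5, 157.6999969482422], [211.8000030517578, 207.39999389648438]]
[446.5 179.5] ((520.53466796875, -310.5984802246094), (99.36719512939453, 29.71321678161621), 10.085826873779297) depth mean [ 0.5195 -0.3105  0.0103]
[[435.0, 158.10000610351562], [448.5, 155.1999969482422], [458.1000061035156, 200.89999389648438], [444.6000061035156, 203.8000030517578]]
[363.3 205. ] ((464.26361083984375, -134.0570831298828), (53.43644332885742, 99.79264831542969), 57.755306243896484) depth mean [ 0.4637 -0.1333  0.0104]
[[339.79998779296875, 217.89999389648438], [365.20001220703125, 178.10000610351562], [387.0, 192.0], [361.5, 231.8000030517578]]
roof plane [ 0.25008155 -0.01874772 -0.07375946] 2192 slope 14.07847481162154 -4.2872394788043575
```

View pics/crop.png

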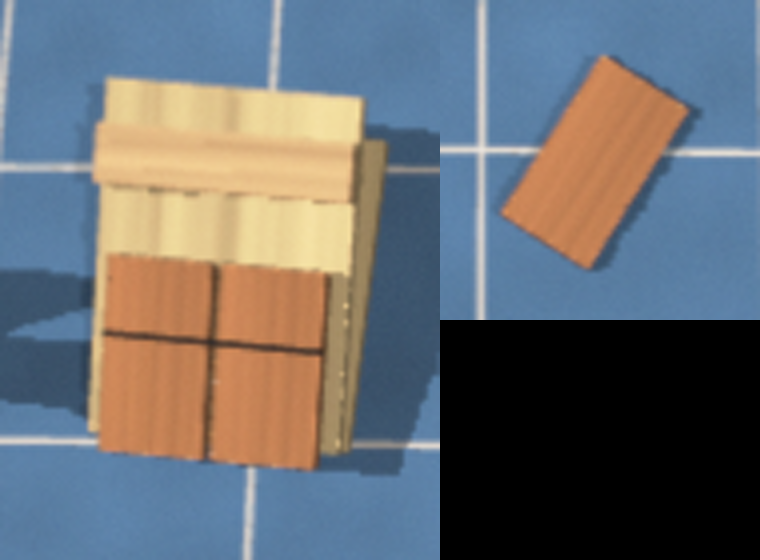

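Crop: the pencil line runs from (103,333) to (323,352), the joint from (216,265) to (206,458), crossing at (211,343). The loose piece is brown, 53×100 mm measured, so the choice is right.

```bash
cat > roof.py <<'E'
from h import *
k=np.array([0.25008155,-0.01874772,-0.07375946])
def roofpt(uv):
    o,s,R,t=ray("top",uv); D=np.c_[s,np.ones(len(s))]@R
    return o+D*((k[0]*o[0]+k[1]*o[1]+k[2]-o[2])/(D[:,2]-D[:,:2]@k[:2]))[:,None]
c=np.array([[103,333],[323,352],[211,343],[216,265],[206,458]],float)
P=roofpt((c+.5)/4-.5+[130,90])
n=np.array([-k[0],-k[1],1]);n/=np.linalg.norm(n)
yl=P[0]-P[1]; xj=P[3]-P[4]
O=(P[0]+P[1]+2*P[2])/4
x1=np.cross(yl,n);x1/=np.linalg.norm(x1);x2=xj/np.linalg.norm(xj)
x=x1+x2+np.array([k[0:2][0],k[1],k[:2]@k[:2]])/np.hypot(np.hypot(*k[:2]),k[:2]@k[:2]);x-=n*(x@n);x/=np.linalg.norm(x); y=np.cross(n,x)
T=np.c_[x,y,n]
E
python3 - <<'E'
from roof import *
yw=lambda v:np.degrees(np.arctan2(v[1],v[0]))
print(P.round(4),"len",np.linalg.norm(yl),np.linalg.norm(xj),"yaws",yw(x1),yw(x2),yw(x))
print("O",O,"goal",O+T@[.05,0,.005],T.round(4))
from scipy.spatial.transform import Rotation as Ro
o=ctrl.get_obs();R0=Ro.from_euler('xyz',o['orientation'],degrees=True);print(R0.as_matrix().round(3))
E
```

```text
[[0.519  0.2895 0.0506]
 [0.5104 0.1773 0.0506]
 [0.5144 0.2342 0.0505]
 [0.5523 0.2309 0.06  ]
 [0.4579 0.238  0.0363]] len 0.11251928051485569 0.09756720578349636 yaws -4.40243759593513 -4.285958111910322 -4.325212044110701
O [0.51457086 0.23380095 0.05054198] goal [0.56171806 0.23023426 0.06755433] [[ 9.672e-01  7.540e-02 -2.426e-01]
 [-7.320e-02  9.972e-01  1.820e-02]
 [ 2.433e-01  2.000e-04  9.700e-01]]
[[ 0.975 -0.224 -0.   ]
 [-0.224 -0.975 -0.001]
 [ 0.     0.001 -1.   ]]
```

```bash
cat > go.py <<'E'
# usage: go.py x y z [roll pitch yaw]: tool-frame shift (mm) and turn (5deg units) from measured pose
import sys; from h import *
from scipy.spatial.transform import Rotation as Ro
def go(p,R=None):
    o=ctrl.get_obs(); R0=Ro.from_euler('xyz',o['orientation'],degrees=True)
    s=R0.inv().apply(np.array(p)-o['tool_pos'])*1000
    r=(R0.inv()*R).as_rotvec(degrees=True)/5 if R is not None else np.zeros(3)
    print("shift",s.round(1),"rot",r.round(2))
E
python3 - <<'E'
from h import *; from go import *
d0=None
for n in("top","scene"):
    d=np.load(n+"0.npy"); u,v=np.meshgrid(np.arange(640),np.arange(400)); P=dep(n,np.c_[u.ravel(),v.ravel()],d); P=P[d.ravel()>0]
    for x in np.arange(.1,.6,.1):
        print(n,round(x,1),[(round(y,2),round(float(q.max()),3)) for y in np.arange(.2,.8,.1) for q in [P[(P[:,0]>x)&(P[:,0]<x+.1)&(P[:,1]>y)&(P[:,1]<y+.1),2]] if len(q)>3])
D=lambda a:Ro.from_euler('xyz',[180,0,a],degrees=True)
go([.36,.38,.225],D(-12.94)); go([.464,-.134,.1],D(-32.2))
E
```

```text
top 0.1 [(np.float64(0.2), 0.006), (np.float64(0.3), 0.006), (np.float64(0.4), 0.007), (np.float64(0.5), 0.006), (np.float64(0.6), 0.004)]
top 0.2 [(np.float64(0.2), 0.005), (np.float64(0.3), 0.005), (np.float64(0.4), 0.054), (np.float64(0.5), 0.063), (np.float64(0.6), 0.004)]
top 0.3 [(np.float64(0.2), 0.006), (np.float64(0.3), 0.005), (np.float64(0.4), 0.055), (np.float64(0.5), 0.074), (np.float64(0.6), 0.052)]
top 0.4 [(np.float64(0.2), 0.05), (np.float64(0.3), 0.037), (np.float64(0.4), 0.15), (np.float64(0.5), 0.142), (np.float64(0.6), 0.055)]
top 0.5 [(np.float64(0.2), 0.075), (np.float64(0.3), 0.006), (np.float64(0.4), 0.15), (np.float64(0.5), 0.209), (np.float64(0.6), 0.004)]
scene 0.1 [(np.float64(0.2), 0.003), (np.float64(0.3), 0.005), (np.float64(0.4), 0.005), (np.float64(0.5), 0.003)]
scene 0.2 [(np.float64(0.2), 0.004), (np.float64(0.3), 0.005), (np.float64(0.4), 0.053), (np.float64(0.5), 0.06)]
scene 0.3 [(np.float64(0.2), 0.005), (np.float64(0.3), 0.005), (np.float64(0.4), 0.053), (np.float64(0.5), 0.063)]
scene 0.4 [(np.float64(0.2), 0.048), (np.float64(0.3), 0.033), (np.float64(0.4), 0.149)]
scene 0.5 [(np.float64(0.2), 0.073), (np.float64(0.3), 0.037), (np.float64(0.4), 0.149), (np.float64(0.5), 0.23), (np.float64(0.6), 0.111)]
shift [265.8 223.6   1.1] rot [ 0.02 -0.   -0.  ]
shift [482.2 701.1 126.8] rot [ 0.02 -0.    3.85]
```

Call:
{"fn": "arm_command", "kwargs": {"steps": [{"translation": [38,32,0],"rotation": [0,0,0],"claw": 80},{"translation": [76,64,0],"rotation": [0,0,0],"claw": 80},{"translation": [114,96,0],"rotation": [0,0,0],"claw": 80},{"translation": [152,128,0],"rotation": [0,0,0],"claw": 80},{"translation": [190,160,0],"rotation": [0,0,0],"claw": 80}]}}

```text
clock: 0.6
tool_pos: [0.3012, 0.4574, 0.2263]
orientation: [180.0, 0.0, -12.9]
force: [0.8, 0.2, 0.1]
opening: 0.0801
gripper_force: 0.0
```

Call:
{"fn": "arm_command", "kwargs": {"steps": [{"translation": [38,32,0],"rotation": [0,0,0],"claw": 80},{"translation": [72,64,0],"rotation": [0,0,0],"claw": 80},{"translation": [90,105,0],"rotation": [0,0,0],"claw": 80},{"translation": [105,150,0],"rotation": [0,0,0],"claw": 80},{"translation": [120,195,0],"rotation": [0,0,0],"claw": 80}]}}

```text
clock: 1.1
tool_pos: [0.3736, 0.2403, 0.2262]
orientation: [180.0, 0.0, -12.9]
force: [0.7, 0.5, 0.4]
opening: 0.0798
gripper_force: 0.0
```

Run:
```python
from go import *
D=lambda a:Ro.from_euler('xyz',[180,0,a],degrees=True)
go([.464,-.134,.1],D(-32.2)); o=ctrl.get_obs();print(o['clock'],o['tool_pos'],o['joint_pos'].round(1))
```

```text
shift [172.  344.5 126.3] rot [0.01 0.   3.85]
1.1 [0.37363739 0.24034328 0.22618049] [ 58.3  -1.8 -26.8  -0.  -65.   18.7]
```

Call:
{"fn": "arm_command", "kwargs": {"steps": [{"translation": [19,38,0],"rotation": [0,0,0.4],"claw": 80},{"translation": [38,76,0],"rotation": [0,0,0.8],"claw": 80},{"translation": [57,114,10],"rotation": [0,0,1.6],"claw": 80},{"translation": [76,152,25],"rotation": [0,0,2.4],"claw": 80},{"translation": [95,190,45],"rotation": [0,0,3.85],"claw": 80}]}}

```text
clock: 1.6
tool_pos: [0.4243, 0.0346, 0.1819]
orientation: [-179.9, -0.1, -32.3]
force: [1.9, 0.9, 0.6]
opening: 0.0798
gripper_force: 0.0
```

Run:
```python
from go import *
D=lambda a:Ro.from_euler('xyz',[180,0,a],degrees=True)
go([.464,-.134,.06],D(-32.2)); o=ctrl.get_obs();print(o['clock'],o['tool_pos'],o['orientation'],o['joint_pos'].round(1))
```

```text
shift [123.6 121.4 121.8] rot [-0.03 -0.01 -0.03]
1.6 [0.42425942 0.03457202 0.18187991] [-1.79874033e+02 -6.80681557e-02 -3.23406874e+01] [ 31.4  -1.7 -32.9   0.  -58.6  26.2]
```

Call:
{"fn": "arm_command", "kwargs": {"steps": [{"translation": [27,27,20],"rotation": [0,0,0],"claw": 80},{"translation": [54,54,45],"rotation": [0,0,0],"claw": 80},{"translation": [81,81,72],"rotation": [0,0,0],"claw": 80},{"translation": [108,108,98],"rotation": [0,0,0],"claw": 80},{"translation": [124,121,122],"rotation": [0,0,0],"claw": 80}]}}

```text
clock: 2.1
tool_pos: [0.464, -0.1348, 0.0582]
orientation: [180.0, 0.0, -32.3]
force: [0.3, 0.7, 0.9]
opening: 0.0795
gripper_force: 0.0
```

Call:
{"fn": "arm_command", "kwargs": {"steps": [{"translation": [0,0,0],"rotation": [0,0,0],"claw": 80},{"translation": [0,0,0],"rotation": [0,0,0],"claw": 80}]}}

```text
clock: 2.3
tool_pos: [0.4636, -0.133, 0.0588]
orientation: [179.9, 0.1, -32.3]
force: [-0.1, -0.4, 1.0]
opening: 0.08
gripper_force: 0.0
```

Run:
```python
from go import *
D=lambda a:Ro.from_euler('xyz',[180,0,a],degrees=True)
go([.464,-.134,.003],D(-32.2)); o=ctrl.get_obs();print(o['clock'],o['tool_pos'],o['orientation'],o['joint_pos'].round(1))
p,d=ctrl.snapshot("scene"); cv2.imwrite("pics/pre.png",cv2.resize(p[140:280,200:380],None,fx=4,fy=4)[:,:,::-1])
```

```text
shift [ 1.   0.6 55.8] rot [ 0.02  0.02 -0.02]
2.3 [ 0.46362553 -0.1329969   0.0588356 ] [ 1.79914617e+02  1.00399761e-01 -3.22759509e+01] [  7.4  13.1 -35.5   0.  -41.5  50.3]
```

View pics/pre.png

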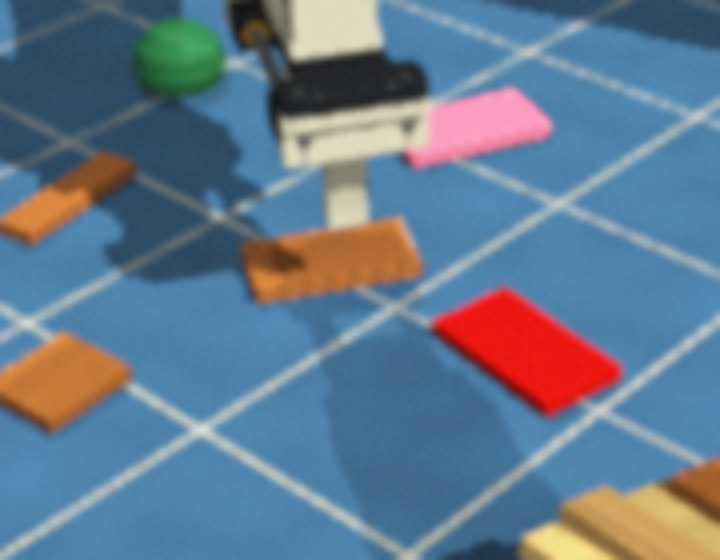

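The gripper is centred over the brown board (crop 335,260), with its closing line across the board's width and the neighbours clear. I go down.

Call:
{"fn": "arm_command", "kwargs": {"steps": [{"translation": [0,0,25],"rotation": [0,0,0],"claw": 80},{"translation": [0,0,43],"rotation": [0,0,0],"claw": 80},{"translation": [0,0,53],"rotation": [0,0,0],"claw": 80},{"translation": [0,0,55],"rotation": [0,0,0],"claw": 80},{"translation": [0,0,55],"rotation": [0,0,0],"claw": 80}]}}

```text
clock: 2.85
tool_pos: [0.4648, -0.132, 0.0052]
orientation: [-180.0, -0.0, -32.1]
force: [0.1, -0.2, -0.1]
opening: 0.0801
gripper_force: 0.0
```

Call:
{"fn": "arm_command", "kwargs": {"steps": [{"translation": [0,0,0],"rotation": [0,0,0],"claw": 45},{"translation": [0,0,0],"rotation": [0,0,0],"claw": 45},{"translation": [0,0,0],"rotation": [0,0,0],"claw": 45},{"translation": [0,0,0],"rotation": [0,0,0],"claw": 45},{"translation": [0,0,0],"rotation": [0,0,0],"claw": 45}]}}

```text
clock: 3.35
tool_pos: [0.4645, -0.1325, 0.0049]
orientation: [-180.0, -0.0, -32.2]
force: [-1.6, 0.9, 4.5]
opening: 0.0535
gripper_force: 30.0
```

Call:
{"fn": "arm_command", "kwargs": {"steps": [{"translation": [0,0,-15],"rotation": [0,0,0],"claw": 45},{"translation": [0,0,-45],"rotation": [0,0,0],"claw": 45},{"translation": [0,0,-85],"rotation": [0,0,0],"claw": 45},{"translation": [0,0,-125],"rotation": [0,0,0],"claw": 45},{"translation": [0,0,-150],"rotation": [0,0,0],"claw": 45}]}}

```text
clock: 3.85
tool_pos: [0.4652, -0.1325, 0.1575]
orientation: [-179.9, -0.2, -32.2]
force: [0.7, 0.4, -0.2]
opening: 0.053
gripper_force: 30.0
```

Run:
```python
from go import *; from roof import T,O
Rg=Ro.from_matrix(np.c_[T[:,0],-T[:,1],-T[:,2]])
g=lambda h:O+T@[.05,0,.005+h]
print(g(.06),Rg.as_euler('xyz',degrees=True))
go([.53,.16,.2],Rg); go(g(.06),Rg)
o=ctrl.get_obs();print(o['clock'],o['opening'],o['tool_pos'],o['joint_pos'].round(1))
p,d=ctrl.snapshot("scene"); cv2.imwrite("pics/lift.png",cv2.resize(p[60:260,200:420],None,fx=3,fy=3)[:,:,::-1])
```

```text
[0.54716386 0.23132534 0.12575214] [-179.99076338  -14.07847198   -4.32521204]
shift [-100.8 -282.2  -42.3] rot [ 0.67  2.72 -5.54]
shift [-124.4 -351.6   32. ] rot [ 0.67  2.72 -5.54]
3.85 0.05304361795961673 [ 0.46515405 -0.13254708  0.15754652] [  7.5   5.7 -28.7   0.  -55.4  50.3]
```

View pics/lift.png

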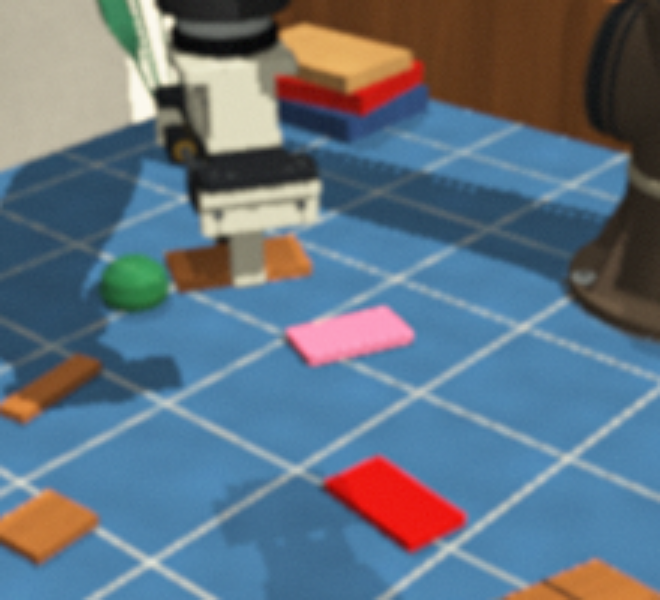

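The board is held across its middle, level, at crop (240,262); the other pieces are undisturbed. Carry it over.

Call:
{"fn": "arm_command", "kwargs": {"steps": [{"translation": [-8,-22,-10],"rotation": [0.05,0.2,-0.4],"claw": 45},{"translation": [-22,-62,-20],"rotation": [0.15,0.6,-1.2],"claw": 45},{"translation": [-37,-104,-30],"rotation": [0.25,1.0,-2.1],"claw": 45},{"translation": [-52,-146,-36],"rotation": [0.36,1.5,-3.0],"claw": 45},{"translation": [-67,-188,-42],"rotation": [0.48,2.0,-4.0],"claw": 45}]}}

```text
clock: 4.4
tool_pos: [0.5079, 0.0642, 0.197]
orientation: [-179.3, -10.3, -12.0]
force: [0.4, -0.5, -0.8]
opening: 0.0536
gripper_force: 30.0
```

```bash
cat > nx.py <<'E'
import sys; from go import *; from roof import T,O
Rg=Ro.from_matrix(np.c_[T[:,0],-T[:,1],-T[:,2]])
go(O+T@[.05,0,.005+float(sys.argv[1])],Rg); o=ctrl.get_obs();print(o['clock'],o['opening'],o['tool_pos'],o['joint_pos'].round(1))
E
python3 nx.py .06
```

```text
shift [  -9.2 -170.8   72.7] rot [ 0.19  0.74 -1.51]
4.4 0.05361104513604998 [0.50787211 0.06422588 0.19697937] [ 34.6   0.2 -33.5   9.3 -49.   37.8]
```

Call:
{"fn": "arm_command", "kwargs": {"steps": [{"translation": [-2,-40,8],"rotation": [0.05,0.2,-0.4],"claw": 45},{"translation": [-4,-80,20],"rotation": [0.1,0.4,-0.8],"claw": 45},{"translation": [-6,-118,36],"rotation": [0.15,0.6,-1.2],"claw": 45},{"translation": [-8,-150,55],"rotation": [0.19,0.74,-1.5],"claw": 45},{"translation": [-9,-171,73],"rotation": [0.19,0.74,-1.5],"claw": 45}]}}

```text
clock: 4.9
tool_pos: [0.5474, 0.2315, 0.1238]
orientation: [180.0, -14.0, -4.4]
force: [0.5, 0.3, 0.0]
opening: 0.0535
gripper_force: 30.0
```

Call:
{"fn": "arm_command", "kwargs": {"steps": [{"translation": [0,0,0],"rotation": [0,0,0],"claw": 45},{"translation": [0,0,0],"rotation": [0,0,0],"claw": 45},{"translation": [0,0,0],"rotation": [0,0,0],"claw": 45}]}}

```text
clock: 5.2
tool_pos: [0.5476, 0.2289, 0.1253]
orientation: [180.0, -14.0, -4.6]
force: [0.8, -0.3, 1.5]
opening: 0.0533
gripper_force: 30.0
```

```bash
python3 nx.py 0
python3 - <<'E'
from h import *
p,d=ctrl.snapshot("scene"); cv2.imwrite("pics/over.png",cv2.resize(p[170:350,300:480],None,fx=3,fy=3)[:,:,::-1])
E
```

```text
shift [-0.4 -2.5 59.4] rot [ 0.02  0.02 -0.05]
5.2 0.05326949161499718 [0.54761694 0.22889635 0.12528352] [ 48.   11.4 -35.6  19.1 -36.   22.6]
```

View pics/over.png

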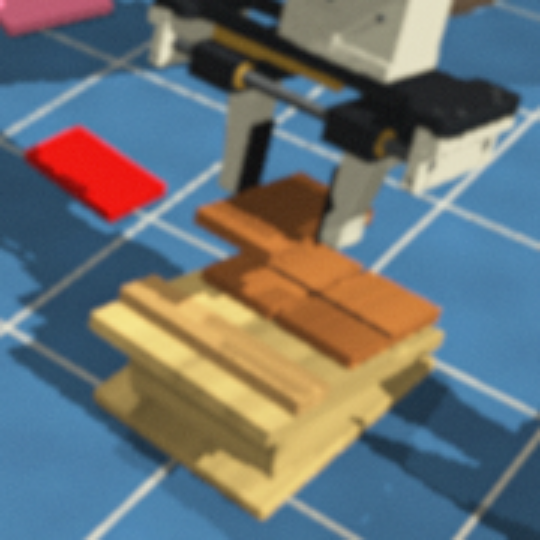

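The board is parallel to the roof above it, square to the joint. Descend.

Call:
{"fn": "arm_command", "kwargs": {"steps": [{"translation": [0,0,20],"rotation": [0,0,0],"claw": 45},{"translation": [0,-1,38],"rotation": [0,0,0],"claw": 45},{"translation": [0,-1,48],"rotation": [0,0,0],"claw": 45},{"translation": [0,-1,54],"rotation": [0,0,0],"claw": 45},{"translation": [0,-1,54],"rotation": [0,0,0],"claw": 45}]}}

```text
clock: 5.75
tool_pos: [0.5607, 0.2287, 0.0723]
orientation: [179.9, -13.9, -4.6]
force: [-0.4, -0.7, 0.2]
opening: 0.0531
gripper_force: 30.0
```

Call:
{"fn": "arm_command", "kwargs": {"steps": [{"translation": [0,0,2],"rotation": [0,0,0],"claw": 45},{"translation": [0,0,3],"rotation": [0,0,0],"claw": 45},{"translation": [0,0,3],"rotation": [0,0,0],"claw": 45}]}}

```text
clock: 6.05
tool_pos: [0.5616, 0.2295, 0.0701]
orientation: [-180.0, -14.0, -4.5]
force: [0.3, -0.1, -0.4]
opening: 0.0536
gripper_force: 30.0
```

```bash
python3 nx.py 0
```

```text
shift [-0.6 -0.7  2.5] rot [ 0.01  0.02 -0.04]
6.05 0.05361715439990056 [0.56161767 0.22953042 0.070078  ] [ 46.1  16.5 -39.1  23.9 -27.5  18.7]
```

Call:
{"fn": "arm_command", "kwargs": {"steps": [{"translation": [0,0,1],"rotation": [0,0,0],"claw": 45},{"translation": [0,0,2],"rotation": [0,0,0],"claw": 45},{"translation": [0,0,2],"rotation": [0,0,0],"claw": 45}]}}

```text
clock: 6.35
tool_pos: [0.5619, 0.2293, 0.0677]
orientation: [180.0, -14.0, -4.5]
force: [0.2, 0.0, -0.6]
opening: 0.0533
gripper_force: 30.0
```

Call:
{"fn": "arm_command", "kwargs": {"steps": [{"translation": [0,0,1],"rotation": [0,0,0],"claw": 45},{"translation": [0,0,1.5],"rotation": [0,0,0],"claw": 45},{"translation": [0,0,1.5],"rotation": [0,0,0],"claw": 45}]}}

```text
clock: 6.65
tool_pos: [0.5622, 0.2293, 0.0671]
orientation: [180.0, -14.0, -4.5]
force: [-6.4, -0.0, 10.3]
opening: 0.0532
gripper_force: 30.0
```

Run:
```python
from roof import *
p,d=ctrl.snapshot("top"); cv2.imwrite("pics/seat.png",cv2.resize(p[90:230,130:260],None,fx=4,fy=4)[:,:,::-1])
p,d=ctrl.snapshot("scene"); cv2.imwrite("pics/seat2.png",cv2.resize(p[220:350,310:460],None,fx=4,fy=4)[:,:,::-1])
```

```text
(no output)
```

View pics/seat2.png

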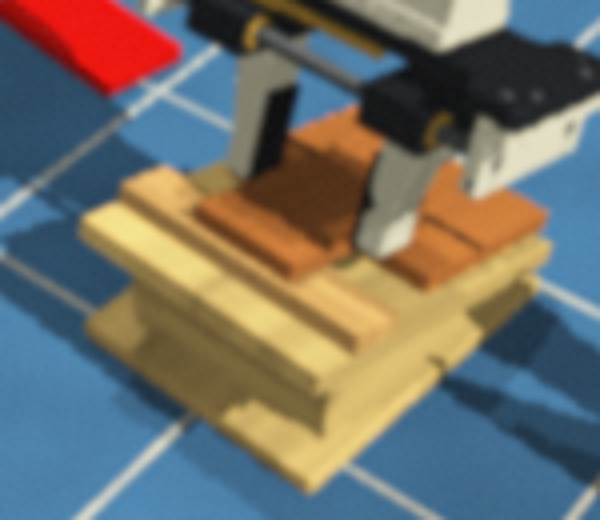

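Contact at about 12 N, and the board lies on the batten (crop 290,265) and the fixed shingles. Release and retreat.

Call:
{"fn": "arm_command", "kwargs": {"steps": [{"translation": [0,0,0],"rotation": [0,0,0],"claw": 58},{"translation": [0,0,0],"rotation": [0,0,0],"claw": 64},{"translation": [0,0,0],"rotation": [0,0,0],"claw": 68},{"translation": [0,0,-5],"rotation": [0,0,0],"claw": 68},{"translation": [0,0,-20],"rotation": [0,0,0],"claw": 68}]}}

```text
clock: 7.25
tool_pos: [0.5569, 0.2288, 0.0846]
orientation: [179.8, -13.8, -4.5]
force: [0.3, 0.3, 0.5]
opening: 0.0676
gripper_force: 0.0
```

Call:
{"fn": "arm_command", "kwargs": {"steps": [{"translation": [0,0,-30],"rotation": [0,0,0],"claw": 68},{"translation": [0,0,-70],"rotation": [0,0,0],"claw": 68},{"translation": [0,40,-100],"rotation": [0,0,0],"claw": 68},{"translation": [0,80,-120],"rotation": [0,0,0],"claw": 68},{"translation": [0,125,-130],"rotation": [0,0,0],"claw": 68}]}}

```text
clock: 7.75
tool_pos: [0.5164, 0.1076, 0.2144]
orientation: [-179.9, -14.1, -4.4]
force: [1.5, -0.5, -0.5]
opening: 0.0682
gripper_force: 0.0
```

Call:
{"fn": "arm_command", "kwargs": {"steps": [{"translation": [0,45,0],"rotation": [0,0,0],"claw": 68},{"translation": [0,90,0],"rotation": [0,0,0],"claw": 68},{"translation": [0,130,0],"rotation": [0,0,0],"claw": 68},{"translation": [0,150,0],"rotation": [0,0,0],"claw": 68},{"translation": [0,150,0],"rotation": [0,0,0],"claw": 68}]}}

```text
clock: 8.25
tool_pos: [0.5038, -0.044, 0.2123]
orientation: [-180.0, -14.0, -4.7]
force: [-0.1, -0.4, 0.4]
opening: 0.0677
gripper_force: 0.0
```

Run:
```python
from roof import *
p,d=ctrl.snapshot("top"); cv2.imwrite("pics/end.png",cv2.resize(p[90:230,130:260],None,fx=4,fy=4)[:,:,::-1])
u,v=np.meshgrid(np.arange(150,222),np.arange(110,210)); uv=np.c_[u.ravel(),v.ravel()]
P=(dep("top",uv,d)-O)@T
m=(P[:,2]>.006)&(P[:,2]<.016)&(P[:,0]>-.03)&(P[:,0]<.13)&(abs(P[:,1])<.06)
M=np.zeros((400,640),np.uint8);M[uv[m,1],uv[m,0]]=1
Q=P[m]; A=np.c_[Q[:,:2],np.ones(len(Q))];print("plane",np.linalg.lstsq(A,Q[:,2],rcond=None)[0],len(Q))
r=cv2.minAreaRect((Q[:,:2]*1000).astype(np.float32)); print(r,np.median(Q,0)); print(ctrl.get_obs()['clock'])
```

```text
plane [ 0.00056437 -0.00259653  0.00985509] 1265
((52.07737350463867, -0.5122604370117188), (100.15245819091797, 54.64242935180664), 0.5546415448188782) [0.05580479 0.00054635 0.00989788]
8.3
```

View pics/end.png

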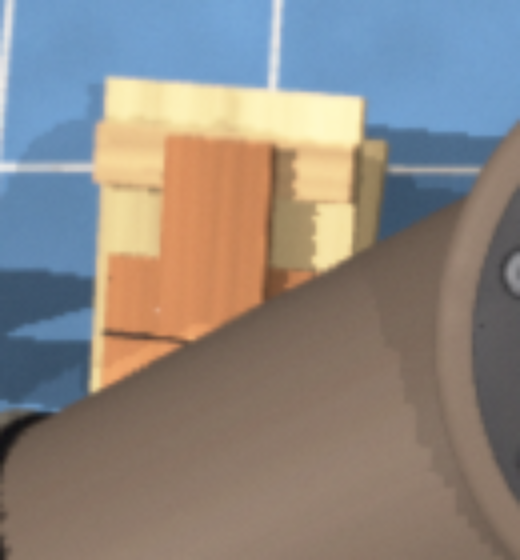

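The shingle is on the line, flat: x 52 mm, y −0.5 mm, top 10 mm above the fixed shingles, 0.6° off square. The arm hides part of the lower edge in this view, at crop (215,330). I hand it in.

```bash
python3 -c "
from plant import ctrl
print(ctrl.close_job())"
```

```text
the job is handed in; nothing more can be done
None
```

The full-size shingle lies on the roof, measured 2 mm off along the slope, 0.5 mm off centre and 0.6° off square (all within limits), and the job was handed in at about 8.3 s; no verdict came back.

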